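# Move a wet painted plate to the drying rack with a lifter

## Robot

A 6-joint arm with a two-finger parallel gripper is mounted at the origin on the work surface. World frame = base frame: x ahead of the robot, y to its left, z up, the work surface at z = 0. Lengths are in m, angles in rad, forces in N, time in s.
With the tool pointing down it reaches from about 0.35 to 0.775 m from the base axis. Payload 7.3 kg.
Tool frame: the origin (TCP) lies on the centre line of the jaws, within the pads' length; the fingertips stand 11 mm ahead of it and the grasp point (between the pads) lies 8 mm behind it; y points along the fingers, z is the direction in which the jaws open and shut, and the axes are right-handed (so a half turn about y gives the same grasp; the last joint's range is limited). The gripper opens to 92 mm and grips with 3 to 60 N. Pads are 19 mm wide; open, the fingers measure 130 mm over their backs; the gripper's body (75 mm by 190 mm) begins 47 mm behind the grasp point.
Start: joints at [-1.295, 0.342, 1.524, -0, 1.275, -0.146], TCP at [0.215, -0.479, 0.238] pointing down, gripper open.
Joint ranges: [-2.53, 2.53], [-0.77, 2.02], [0.04, 2.7], [-1, 4.14], [0.28, 2.66], [-3.11, 3.11]. Speed limits (rad/s): [2.57, 2.57, 3.14, 3.14, 3.14, 3.14].

## Interface

Orientations are given as [roll, pitch, yaw] about the fixed x, y, z axes, in that order (R = Rz(yaw) Ry(pitch) Rx(roll)).
In Python, from cell import robot, cams gives the robot as it stands.
- The arm moves only by the tool apply_moves, never from a script. Its argument "plan" is a list of rows, each a list of 7 numbers: the shift along the tool's x, y, z in m, then the turn, a rotation vector about the tool's x, y, z in degrees, then the gripper command: -1 is fully open, 1 is shut, values between are in proportion. A call has exactly 5 rows; each row is the pose to reach, as a shift and turn from the pose commanded when the call began, along the tool's axes at that moment; what a row does not reach only later rows make up. A row lasts 1/8 s, in which the tool goes at most 62.5 mm and 10.7 degrees, less where a joint would pass 70% of its speed; a pose out of reach is approached as far as the arm can. A call with a gripper value outside its range is refused whole. The fingers move at their own pace and stop on an object; "squeeze" is the grip in N (left out, the last holds). Time passes only in rows, so rows that repeat a pose let the fingers close, or fill a call up. It gives the time, the measured TCP pose, the force and the opening at its end, in the units of the state.
- robot.observe(): the state, without advancing time (a new reading comes with each control period).
- cams.read_camera(name): name is "side" or "top"; returns the picture (480x640x3 uint8, blue, green, red); there is no depth.
- cams.calibration(name): a dict with "fx", "fy", "cx", "cy" (pixels), "extrinsics" (4x4, takes a point from world to camera coordinates). Camera axes: x right, y up, looking along -z (the intrinsics and any distortion apply to the point x, -y, -z); pixel columns grow to the right and rows downward; lengths in m; the calibration is good to about 2 mm. A picture is of the moment at which its call begins. calibration takes no time and is no camera call.
- robot.hand_in(): hands the job in, once; it reports no verdict.
The state is a dict: "time": time; "qpos": joint angles; "qvel": joint speeds; "joint_efforts": joint torques, N m; "tool_pos": TCP position; "tool_rot": TCP orientation; "contact_force": force on the tool from outside, world axes, zero at the start; "torque": the same for the moment, N m; "opening": finger opening in m.
Only numpy, scipy, OpenCV 4.12 (cv2) and the standard library are available. Lean on these libraries where they do the work, as an engineer would, in place of code of your own. Each camera call takes 0.05 s, during which the arm holds its last target. There are 200 camera calls.

## Task

The cover plate on the wooden stand has just been painted, so the robot itself must not touch it. Take the lifter by its handle, slide its blade under the plate, lift the plate clear of the stand and set it down on the drying rack, painted face up, square and flat on both rails between the lips. Then draw the blade fully out from under it and stand the lifter level on the bench again, leaving everything else where it is.

Things in the scene. Friction and masses are not known exactly. Their poses are not given: they have to be found in the camera images.
- lifter: Lifter: a spatula 235 mm long, 0.2 kg, standing level by itself on its flat steel blade and a thin steel leg (44 mm wide foot) under the handle's rear end, 66 mm behind the origin. Origin at the height of the blade's and foot's undersides, below the handle; x points to the blade tip, z up.
- grip (a point): Place to grip the lifter from above, fingers closing along its y: 8 mm ahead of and 51 mm above the lifter's origin, middle of its straight level wooden handle. Handle 22 mm wide, 22 mm tall, 120 mm long (75 mm behind to 45 mm ahead of the origin). Axes as the lifter's.
- blade (a point): Middle of the lifter blade's top, 107.5 mm ahead of and 3 mm above the lifter's origin; axes as the lifter's. Blade 60 mm wide, 3 mm thick, 105 mm long (55 to 160 mm ahead of the origin). A sloping neck 20 mm wide rises from it 58 mm ahead of the origin, leaning back to the handle.
- plate: Freshly painted grey cover plate, 100 mm (x) by 116 mm (y), 4 mm thick, about 0.13 kg, with a round raised boss 60 mm across and 7 mm tall on its top, painted face. Origin at the centre of its underside, z up out of the painted face. Starts lying flat across the stand's battens, within 9 mm and 0.06 rad of the stand's centre and yaw.
- stand: Dark wooden painting stand, fixed, left or right of the lifter: two parallel battens 130 mm long (along x), 20 mm wide, 16 mm tall; the gap of 84 mm between them is bare bench, open towards the robot; a crossbar 12 mm tall joins them at the far end (x = 65 to 83 mm). Origin at the centre, on the bench; x points from the open end to the crossbar.
- rack: Steel drying rack, fixed, on the other side: two flat rails 130 mm long (along x), 24 mm wide, 16 mm tall; the gap of 84 mm between them is bare bench, open towards the robot. Lips on the rails' outer sides (132 mm apart inside) and a stop across the far end (inner face x = 65 mm) rise to 24 mm. Origin at the centre, on the bench; x points to the stop.
- tape_roll: a paper tape roll lying flat, 100 mm across, 25 mm tall, near the far edge of the bench (bystander)
- spray_can: a standing spray can, 66 mm across, 190 mm tall, at the left (bystander)
- sanding_block: a cork sanding block, 100 x 60 x 32 mm, at the right (bystander)
- screwdriver: a screwdriver lying near the far edge (bystander)
- screw_jar: a glass jar, 72 mm across, 85 mm tall, at the left (bystander)
- parts_tray: an open grey plastic tray, 120 x 120 x 40 mm, at the right (bystander)
- spare_clamp: a small bar clamp lying down, about 160 mm long, 24 mm tall, at the near left (bystander)
Not all that is in view belongs to the job. What is shaped like the plate but green or yellow is not meant.

How it is judged:
By the outcome, as a careful person would: the job done as asked, in the order asked, and still so for the second after the job is handed in, with the robot touching nothing.
It also fails if it takes over 70 s, if anything falls off the work surface, if the arm or the gripper's body presses on something with over 40 N, if the wrist force passes 120 N, or if a joint passes its speed limit or range.

## Working session

There is one attempt and no reset: what is moved stays moved. The work goes in short steps, Python scripts to look and compute and a tool call to move; the robot and the scene stay as the last step left them, time stands still between calls to the robot, and variables do not carry over. Pictures are saved under pics/ and viewed, about 8 in all and at most 12, crops included, and the job is handed in when it is done.

Besides the shell and the picture viewer there is one more tool, called as a command line: name --pt "numbers of a row" for each row, then --argument value for the rest. apply_moves: Moves the arm, as the interface text tells. Its arguments: {"type":"object","properties":{"plan":{"type":"array","items":{"type":"array","items":{"type":"number"}}},"squeeze":{"type":"number"}},"required":["plan"]}

```bash
ls; mkdir -p pics; python3 - <<'E'
from cell import robot, cams
import cv2
for n in("top","side"):
    cv2.imwrite(f"pics/{n}0.png",cams.read_camera(n)); c=cams.calibration(n); print(n,c)
print(robot.observe())
E
```

```text
pics
top {'fx': 461.95671468990616, 'fy': 461.95671468990616, 'cx': 315.8440485864155, 'cy': 239.40609413108552, 'extrinsics': array([[-0.0120415 , -0.99991187, -0.00559118, -0.00345627],
       [ 0.99444537, -0.01256001,  0.10450189, -0.50176733],
       [-0.10456291, -0.00430176,  0.99450897, -1.05021079],
       [ 0.        ,  0.        ,  0.        ,  1.        ]])}
side {'fx': 616.4721832714938, 'fy': 616.4721832714938, 'cx': 329.57806812627337, 'cy': 233.08098408594878, 'extrinsics': array([[-0.66895056, -0.74330116,  0.00292252,  0.33437139],
       [ 0.58762956, -0.52643448,  0.61445767, -0.32248255],
       [-0.45518858,  0.41275916,  0.78894438, -1.20869548],
       [ 0.        ,  0.        ,  0.        ,  1.        ]])}
{'time': 0.1, 'qpos': array([-1.29501310e+00,  3.42685485e-01,  1.52488561e+00, -3.85696073e-06,
        1.27543172e+00, -1.46020509e-01]), 'qvel': array([-0.002068  , -0.00037406, -0.003768  , -0.00157216, -0.00079532,
        0.00013705]), 'joint_efforts': array([ 1.02984057e-03, -4.32005811e+01, -2.44694406e+01,  7.19505153e-02,
        5.26672555e-02, -4.43343197e-05]), 'tool_pos': array([ 0.21485404, -0.47864857,  0.23711015]), 'tool_rot': array([-1.57219202e+00,  2.01532198e-04, -2.71978793e+00]), 'contact_force': array([-0.16782811,  0.1576723 ,  0.21580043]), 'torque': array([-0.01596279,  0.03025125,  0.02389681]), 'opening': 0.09162289254157113}
```

View pics/top0.png

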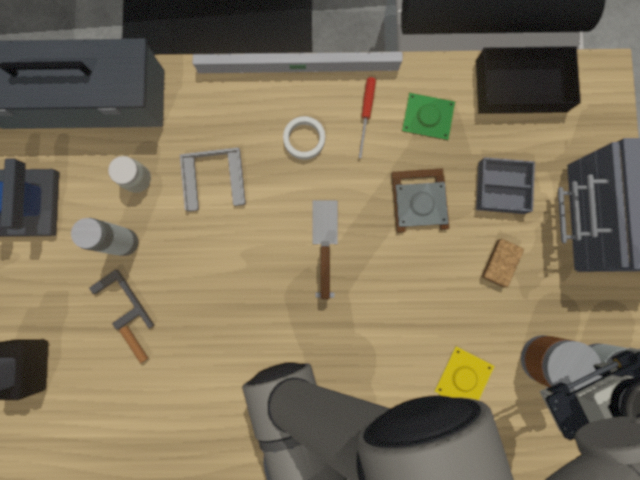

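View pics/side0.png

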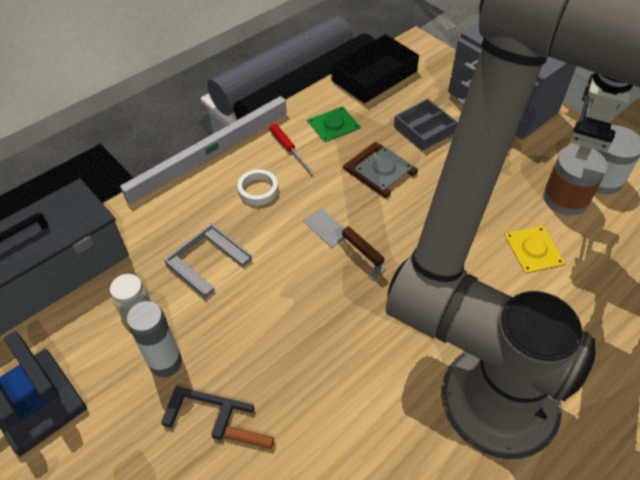

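```bash
cat > h.py <<'E'
import cv2, numpy as np
from cell import robot, cams
def proj(n,P):
    c=cams.calibration(n); P=np.atleast_2d(P); q=P@c["extrinsics"][:3,:3].T+c["extrinsics"][:3,3]
    return np.c_[c["cx"]+c["fx"]*q[:,0]/-q[:,2], c["cy"]-c["fy"]*q[:,1]/-q[:,2]]
def ray(n,uv,z):
    c=cams.calibration(n); uv=np.atleast_2d(uv).astype(float); R=c["extrinsics"][:3,:3]; t=c["extrinsics"][:3,3]
    d=np.c_[(uv[:,0]-c["cx"])/c["fx"],-(uv[:,1]-c["cy"])/c["fy"],-np.ones(len(uv))]@R; o=-R.T@t
    return o+d*((z-o[2])/d[:,2])[:,None]
def crop(im,x,y,w,h,s,step=10):
    c=cv2.resize(im[y:y+h,x:x+w],None,fx=s,fy=s,interpolation=cv2.INTER_CUBIC)
    for k in range(-(-x//step)*step,x+w,step):
        cv2.line(c,((k-x)*s,0),((k-x)*s,8),(0,0,255),1); cv2.putText(c,str(k),((k-x)*s+2,10),0,.35,(0,0,255))
    for k in range(-(-y//step)*step,y+h,step):
        cv2.line(c,(0,(k-y)*s),(8,(k-y)*s),(0,0,255),1); cv2.putText(c,str(k),(1,(k-y)*s+12),0,.35,(0,0,255))
    return c
E
python3 - <<'E'
from h import *
t=cv2.imread("pics/top0.png"); s=cv2.imread("pics/side0.png")
cv2.imwrite("pics/c1.png",np.hstack([crop(t,175,140,80,80,5),crop(t,382,160,80,80,5)]))
cv2.imwrite("pics/c2.png",np.hstack([crop(t,300,190,50,120,5),crop(s,298,200,100,120,5)]))
cv2.imwrite("pics/c3.png",np.hstack([crop(s,160,218,96,84,4),crop(s,338,138,96,84,4)]))
E
```

```text
(no output)
```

View pics/c1.png

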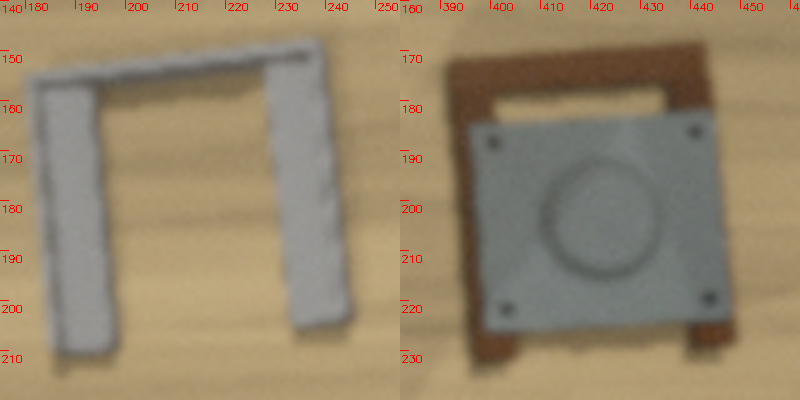

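View pics/c2.png

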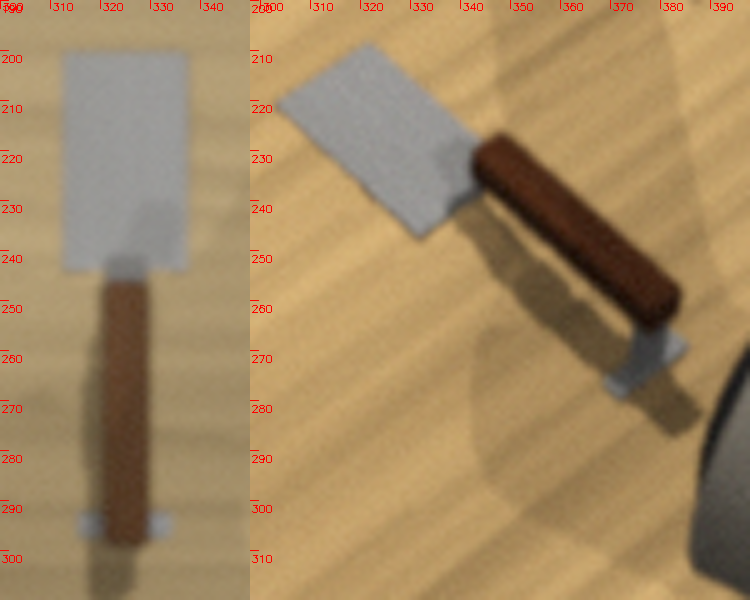

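View pics/c3.png

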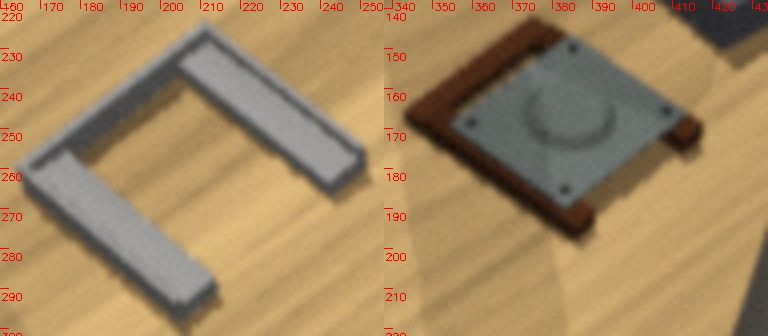

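```bash
cat > fit.py <<'E'
from h import *
from scipy.optimize import least_squares
def fit(pts,x0,free=3):
    # pts: (cam, model mm, uv)
    def P(p): 
        c,s=np.cos(p[2]),np.sin(p[2]); M=np.array([q[1] for q in pts],float)/1e3
        return np.c_[p[0]+c*M[:,0]-s*M[:,1],p[1]+s*M[:,0]+c*M[:,1],M[:,2]]
    def r(p):
        W=P(p); return np.concatenate([(proj(q[0],w)[0]-q[2]) for q,w in zip(pts,W)])
    f=least_squares(r,x0,loss="soft_l1")
    return f.x, r(f.x).reshape(-1,2)
if __name__=="__main__":
    t,s="top","side"
    O={"rack":[(t,(-65,42,16),(198,209.4)),(t,(65,42,16),(194.4,157.6)),(t,(-65,-42,16),(234.2,205.2)),(t,(65,-42,16),(228.2,153.6)),
     (s,(-65,42,16),(213.75,288.75)),(s,(65,42,16),(177,255.75)),(s,(-65,-42,16),(243.25,264.25)),(s,(65,-42,16),(204.5,235))],
    "stand":[(t,(-65,62,16),(396,232)),(t,(-65,-62,16),(449.2,228.4)),(t,(83,62,12),(391.4,172.4)),(t,(83,-62,12),(443.2,168.6)),(t,(65,42,12),(400.8,179.6)),(t,(65,-42,12),(435.2,177.4)),
     (s,(83,62,12),(343,167.25)),(s,(83,-62,12),(376.5,142.25)),(s,(-65,-62,16),(417.75,170)),(s,(-65,42,16),(390.75,190)),(s,(-65,62,16),(386.25,195))],
    "plate":[(t,(50,58,20),(396,185)),(t,(50,-58,20),(444.4,181.6)),(t,(-50,58,20),(399.2,226.4)),(t,(-50,-58,20),(448.6,223.6)),(t,(0,0,27),(422,203.8)),
     (s,(50,58,20),(353.75,169.25)),(s,(50,-58,20),(385.75,147)),(s,(-50,-58,20),(415,167)),(s,(-50,58,20),(383.25,189.75))],
    "lifter":[(t,(160,30,3),(312.6,200.4)),(t,(160,-30,3),(337.6,200.4)),(t,(55,30,3),(312.4,244.2)),(t,(55,-30,3),(337.8,244.2)),(t,(-75,11,62),(320.4,299)),(t,(-75,-11,62),(329.6,299)),(t,(-66,22,0),(315.6,295)),(t,(-66,-22,0),(334.4,295)),
     (s,(160,30,3),(303.4,221.4)),(s,(160,-30,3),(321.6,208.6)),(s,(55,30,3),(332,247.6)),(s,(-66,22,0),(369,278)),(s,(-66,-22,0),(385.6,269.4))]}
    for k,p in O.items():
        for nm,q in(("both",p),("top",[a for a in p if a[0]==t]),("side",[a for a in p if a[0]==s])):
            x,r=fit(q,[.6,0,0]); print(k,nm,np.round(x,4),"rms",np.sqrt((r**2).mean()).round(2), np.round(r,1).tolist() if nm=="both" else "")
E
python3 fit.py
```

```text
rack both [0.6436 0.2348 0.1008] rms 1.19 [[-0.4, 1.3], [-1.5, -0.0], [-1.4, 1.5], [-0.5, 0.1], [1.0, -2.0], [-0.3, -1.5], [-0.2, -0.8], [0.5, -2.3]]
rack top [0.6454 0.2326 0.1034] rms 0.61 
rack side [0.6401 0.238  0.1015] rms 0.56 
stand both [ 0.5826 -0.2579  0.0445] rms 0.92 [[0.2, 1.3], [-0.4, 1.9], [-0.1, -0.2], [-0.2, 0.7], [-0.6, -0.5], [0.0, -0.3], [-0.2, -2.6], [-0.7, -1.2], [0.9, -1.1], [0.5, 0.3], [-0.5, -0.5]]
stand top [ 0.5836 -0.2585  0.0486] rms 0.63 
stand side [ 0.5802 -0.2557  0.0463] rms 0.83 
plate both [ 0.5818 -0.2604  0.0435] rms 0.78 [[-0.4, 0.2], [0.0, 0.9], [-0.5, 0.5], [-0.6, 0.6], [0.4, 0.3], [0.4, -1.3], [-0.7, -1.5], [-0.8, -1.7], [0.1, -0.7]]
plate top [ 0.5829 -0.2609  0.0513] rms 0.26 
plate side [ 0.5781 -0.2576  0.0297] rms 0.37 Traceback (most recent call last):
  File "fit.py", line 24, in <module>
    x,r=fit(q,[.6,0,0]); print(k,nm,np.round(x,4),"rms",np.sqrt((r**2).mean()).round(2), np.round(r,1).tolist() if nm=="both" else "")
        ~~~^^^^^^^^^^^^
  File "fit.py", line 10, in fit
    f=least_squares(r,x0,loss="soft_l1")
    return func(*
[... 382 characters left out ...]
e, callback=callback)
    f_new = fun(x_new)
    self._update_fun()
    ~~~~~~~~~~~~~~~~^^
    self.f = self.fun_wrapped(xp_copy(self.x))
             ~~~~~~~~~~~~~~~~^^^^^^^^^^^^^^^^^
    return np.atleast_1d(self.fun(x))
                         ~~~~~~~~^^^
    return self.f(x, *self.args, **self.kwargs)
           ~~~~~~^^^^^^^^^^^^^^^^^^^^^^^^^^^^^^
  File "fit.py", line 9, in r
    W=P(p); return np.concatenate([(proj(q[0],w)[0]-q[2]) for q,w in zip(pts,W)])
                                    ~~~~^^^^^^^^
  File "h.py", line 4, in proj
    c=cams.calibration(n); P=np.atleast_2d(P); q=P@c["extrinsics"][:3,:3].T+c["extrinsics"][:3,3]
ValueError: time passes only in moves, steps and waits
```

```bash
sed -i 's/^def proj/CAL={n:cams.calibration(n) for n in("top","side")}\ndef proj/; s/c=cams.calibration(n);/c=CAL[n];/' h.py; python3 fit.py | grep lifter
```

```text
lifter both [ 0.4376 -0.0298 -0.015 ] rms 0.81 [[-0.3, 0.2], [-0.3, 0.2], [-0.2, -0.1], [-0.4, -0.0], [-0.3, 0.9], [0.4, 0.9], [-0.2, 0.3], [-0.3, 0.4], [-0.5, -1.6], [0.3, -1.3], [-0.2, -1.3], [1.1, -0.1], [-1.4, -2.1]]
lifter top [ 0.4384 -0.0303 -0.017 ] rms 0.29 
lifter side [ 0.4343 -0.0275 -0.014 ] rms 0.77
```

```bash
cat > go.py <<'E'
import sys; from h import *
from scipy.spatial.transform import Rotation as R
# go.py x y z theta : shift/turn from measured pose to TCP target, lifter yaw theta (tool yaw = theta - pi)
o=robot.observe(); A=R.from_euler("xyz",o["tool_rot"]); p=o["tool_pos"]
print("t",round(o["time"],2),"tcp",p.round(4),"rot",np.round(o["tool_rot"],4),"F",o["contact_force"].round(1),"op",round(o["opening"],4),"q",o["qpos"].round(2))
if len(sys.argv)>4:
    x,y,z,th=map(float,sys.argv[1:5]); B=R.from_euler("xyz",[-np.pi/2,0,th-np.pi])
    print("shift mm",(A.inv().apply(np.array([x,y,z])-p)*1e3).round(1),"turn deg",np.degrees((A.inv()*B).as_rotvec()).round(2))
E
python3 go.py 0.4464 -0.0304 0.12 -0.017
```

```text
t 0.1 tcp [ 0.2149 -0.4786  0.2371] rot [-1.5722e+00  2.0000e-04 -2.7198e+00] F [-0.2  0.2  0.2] op 0.0916 q [-1.3   0.34  1.52 -0.    1.28 -0.15]
shift mm [-394.7  117.6 -314. ] turn deg [8.000e-02 2.514e+01 1.000e-02]
```

apply_moves --pt "-0.03 -0.02 -0.024 0 0 0 -1" --pt "-0.075 -0.02 -0.06 0 4 0 -1" --pt "-0.12 -0.02 -0.096 0 8 0 -1" --pt "-0.165 -0.02 -0.131 0 12 0 -1" --pt "-0.21 -0.02 -0.167 0 16 0 -1" --squeeze 60

```text
time: 0.72
tool_pos: [0.3386, -0.2389, 0.2576]
tool_rot: [-1.571, 0.0, -3.002]
contact_force: [0.6, -0.1, 0.4]
opening: 0.0922
```

```bash
python3 go.py 0.4464 -0.0304 0.12 -0.017
```

```text
t 0.72 tcp [ 0.3386 -0.2389  0.2576] rot [-1.5709  0.     -3.0019] F [ 0.6 -0.1  0.4] op 0.0922 q [-0.8   0.12  1.76  0.    1.26  0.63]
shift mm [-135.8  137.6 -191.5] turn deg [ 0.01  8.98 -0.  ]
```

apply_moves --pt "-0.034 0 -0.048 0 3 0 -1" --pt "-0.068 0.01 -0.096 0 6 0 -1" --pt "-0.102 0.04 -0.144 0 9 0 -1" --pt "-0.136 0.08 -0.1915 0 9 0 -1" --pt "-0.136 0.1 -0.1915 0 9 0 -1"

```text
time: 1.35
tool_pos: [0.4459, -0.029, 0.1562]
tool_rot: [-1.571, -0.001, 3.131]
contact_force: [0.4, -0.2, 0.0]
opening: 0.0918
```

```bash
python3 go.py 0.4464 -0.0304 0.043 -0.017
```

```text
t 1.35 tcp [ 0.4459 -0.029   0.1562] rot [-1.5714e+00 -1.0000e-03  3.1310e+00] F [ 0.4 -0.2  0. ] op 0.0918 q [-0.24  0.29  1.85  0.    1.    1.34]
shift mm [ -0.7 113.2   1.5] turn deg [0.03 0.37 0.06]
```

apply_moves --pt "-0.0005 0.04 0.0015 0 0.4 0 -1" --pt "-0.0005 0.08 0.0015 0 0.4 0 -1" --pt "-0.0005 0.105 0.0015 0 0.4 0 -1" --pt "-0.0005 0.113 0.0015 0 0.4 0 -1" --pt "-0.0005 0.113 0.0015 0 0.4 0 -1"

```text
time: 1.98
tool_pos: [0.4461, -0.0333, 0.0447]
tool_rot: [-1.571, -0.001, 3.12]
contact_force: [-0.6, -0.3, 0.3]
opening: 0.0918
```

```bash
python3 go.py 0.4464 -0.0304 0.043 -0.017; python3 - <<'E'
from h import *
t=cams.read_camera("top"); s=cams.read_camera("side")
cv2.imwrite("pics/d.png",np.hstack([crop(t,285,190,80,120,5),crop(s,298,200,80,120,5)]))
E
```

```text
t 1.98 tcp [ 0.4461 -0.0333  0.0447] rot [-1.5709e+00 -5.0000e-04  3.1200e+00] F [-0.6 -0.3  0.3] op 0.0918 q [-0.25  0.48  1.97 -0.    0.7   1.35]
shift mm [-0.3  1.7 -2.9] turn deg [ 0.   -0.26  0.03]
```

View pics/d.png

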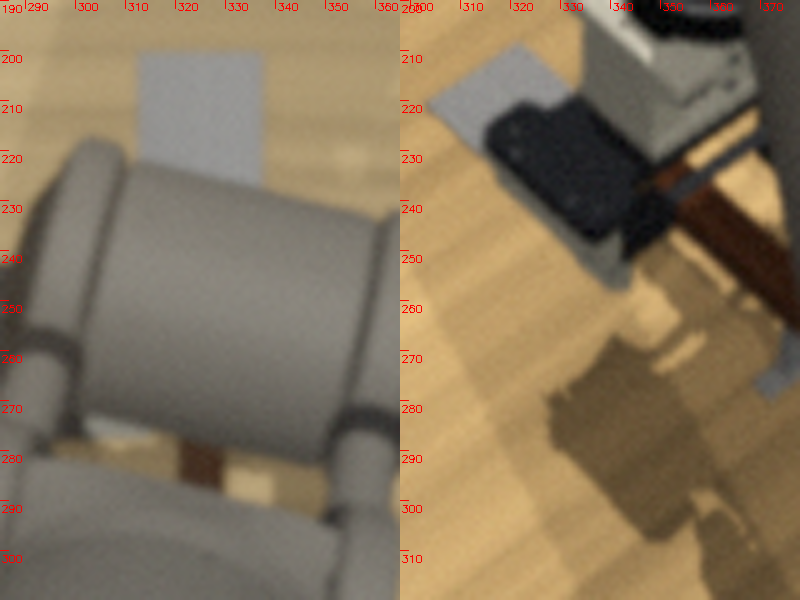

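apply_moves --pt "0 0.0015 -0.003 0 -0.3 0 -1" --pt "0 0.0015 -0.003 0 -0.3 0 1" --pt "0 0.0015 -0.003 0 -0.3 0 1" --pt "0 0.0015 -0.003 0 -0.3 0 1" --pt "0 0.0015 -0.003 0 -0.3 0 1" --squeeze 60

```text
time: 2.7
tool_pos: [0.4461, -0.0303, 0.0432]
tool_rot: [-1.571, 0.0, 3.125]
contact_force: [0.3, -0.0, 0.1]
opening: 0.0569
```

apply_moves --pt "0 0 0 0 0 0 1" --pt "0 0 0 0 0 0 1" --pt "0 0 0 0 0 0 1" --pt "0 0 0 0 0 0 1" --pt "0 0 0 0 0 0 1"

```text
time: 3.32
tool_pos: [0.4461, -0.0303, 0.0432]
tool_rot: [-1.571, -0.0, 3.125]
contact_force: [-0.2, 0.2, -1.0]
opening: 0.0216
```

```bash
python3 go.py 0.4464 -0.0304 0.043 -0.017
```

```text
t 3.33 tcp [ 0.4461 -0.0303  0.0432] rot [-1.5707e+00 -1.0000e-04  3.1253e+00] F [-0.2  0.2 -1. ] op 0.0216 q [-0.24  0.48  1.97 -0.    0.69  1.35]
shift mm [-0.3  0.2  0.1] turn deg [-0.01  0.04  0.01]
```

```bash
python3 go.py 0.356 -0.2723 0.093 0.05; python3 -c "
from h import *
print(ray('top',[(459,347),(494,370),(437,393)],0.004).round(3), ray('top',[(490,283),(500,240),(396,232)],0.016).round(3))"
```

```text
t 3.33 tcp [ 0.4461 -0.0303  0.0432] rot [-1.5707e+00 -1.0000e-04  3.1253e+00] F [-0.2  0.2 -1. ] op 0.0216 q [-0.24  0.48  1.97 -0.    0.69  1.35]
shift mm [ 86.2 -49.8 243.4] turn deg [-0.01 -3.8   0.01]
[[ 0.249 -0.338  0.004]
 [ 0.196 -0.417  0.004]
 [ 0.146 -0.283  0.004]] [[ 0.396 -0.413  0.016]
 [ 0.496 -0.442  0.016]
 [ 0.518 -0.199  0.016]]
```

apply_moves --pt "0 -0.01 0 0 0 0 1" --pt "0 -0.025 0 0 0 0 1" --pt "0 -0.04 0 0 0 0 1" --pt "0 -0.05 0 0 0 0 1" --pt "0 -0.05 0 0 0 0 1"

```text
time: 3.95
tool_pos: [0.4465, -0.0304, 0.0939]
tool_rot: [-1.57, 0.002, 3.125]
contact_force: [-0.4, -0.2, -2.4]
opening: 0.0215
```

apply_moves --pt "0.01 0 0.03 0 -0.6 0 1" --pt "0.03 0 0.085 0 -1.4 0 1" --pt "0.05 0 0.14 0 -2.2 0 1" --pt "0.07 0 0.195 0 -3 0 1" --pt "0.086 0 0.24 0 -3.8 0 1"

```text
time: 4.58
tool_pos: [0.355, -0.2706, 0.0928]
tool_rot: [-1.571, -0.0, -3.092]
contact_force: [0.6, -0.3, -1.8]
opening: 0.0215
```

apply_moves --pt "0 0 0.0 0 0 0 1" --pt "0 0 0 0 0 0 1" --pt "0 0 0 0 0 0 1" --pt "0 0 0 0 0 0 1" --pt "0 0 0 0 0 0 1"

```text
time: 5.2
tool_pos: [0.3565, -0.2683, 0.0933]
tool_rot: [-1.571, 0.0, -3.09]
contact_force: [-0.4, 0.2, -1.7]
opening: 0.0216
```

```bash
python3 go.py 0.356 -0.2723 0.049 0.05; python3 - <<'E'
from h import *
t=cams.read_camera("top"); s=cams.read_camera("side")
cv2.imwrite("pics/e.png",np.hstack([crop(t,382,160,80,120,5),crop(s,340,135,80,120,5)]))
E
```

```text
t 5.2 tcp [ 0.3565 -0.2683  0.0933] rot [-1.5707  0.     -3.0903] F [-0.4  0.2 -1.7] op 0.0216 q [-0.82  0.39  1.93 -0.    0.83  0.7 ]
shift mm [ 0.7 44.3  4. ] turn deg [-0.    0.07 -0.  ]
```

View pics/e.png

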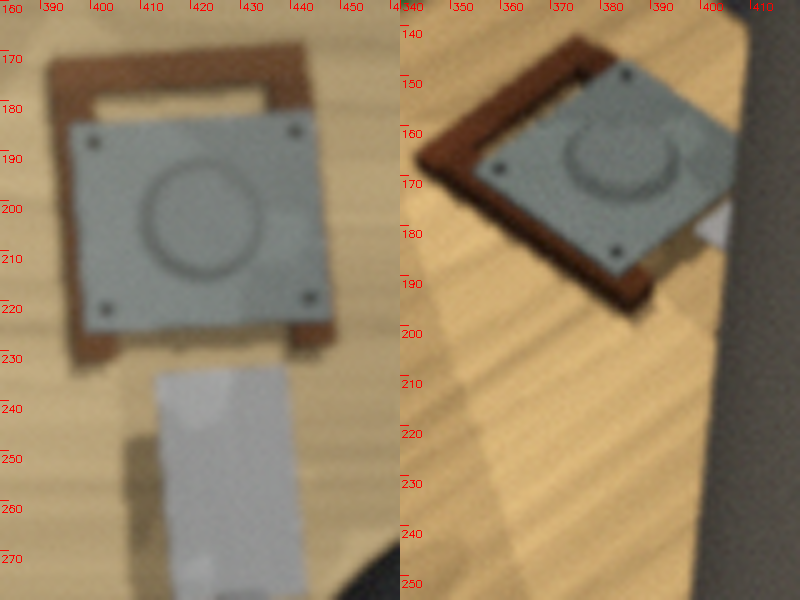

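```bash
python3 -c "
from h import *
c,s=np.cos(.0513),np.sin(.0513)
for y in(.03,-.03): print(proj('top',[.3565+c*.1523-s*y,-.2683+s*.1523+c*y,.053]).round(1))
print(ray('top',[(413,235),(439.2,233.2)],.053).round(4))
print('plate mid far/near',ray('top',[(396,185),(444.4,181.6),(399.2,226.4),(448.6,223.6)],.02).round(4))
"
```

```text
[[413.  234.6]]
[[439.3 232.9]]
[[ 0.5062 -0.2306  0.053 ]
 [ 0.5095 -0.2902  0.053 ]]
plate mid far/near [[ 0.6296 -0.2012  0.02  ]
 [ 0.6363 -0.3161  0.02  ]
 [ 0.5306 -0.2057  0.02  ]
 [ 0.5357 -0.3218  0.02  ]]
```

apply_moves --pt "0.0005 0.01 0.004 0 0 0 1" --pt "0.0005 0.025 0.004 0 0 0 1" --pt "0.0005 0.038 0.004 0 0 0 1" --pt "0.0005 0.044 0.004 0 0 0 1" --pt "0.0005 0.044 0.004 0 0 0 1"

```text
time: 5.92
tool_pos: [0.3558, -0.2727, 0.0487]
tool_rot: [-1.572, -0.001, -3.092]
contact_force: [0.1, 0.1, -1.9]
opening: 0.0219
```

```bash
python3 go.py 0.4788 -0.2661 0.049 0.05
```

```text
t 5.92 tcp [ 0.3558 -0.2727  0.0487] rot [-1.5716e+00 -7.0000e-04 -3.0916e+00] F [ 0.1  0.1 -1.9] op 0.0219 q [-0.83  0.47  1.96 -0.    0.71  0.7 ]
shift mm [-123.2   -0.3   -0.5] turn deg [0.04 0.   0.04]
```

Inserting straight along the plate's axis, in two calls.

apply_moves --pt "-0.006 0 0 0 0 0 1" --pt "-0.02 0 0 0 0 0 1" --pt "-0.036 0 0 0 0 0 1" --pt "-0.05 0 0 0 0 0 1" --pt "-0.06 0 0 0 0 0 1"

```text
time: 6.55
tool_pos: [0.4171, -0.2697, 0.0492]
tool_rot: [-1.57, 0.0, -3.091]
contact_force: [0.7, 0.3, -2.1]
opening: 0.0218
```

```bash
python3 go.py 0.4788 -0.2661 0.049 0.05
```

```text
t 6.55 tcp [ 0.4171 -0.2697  0.0492] rot [-1.5705e+00  2.0000e-04 -3.0907e+00] F [ 0.7  0.3 -2.1] op 0.0218 q [-0.73  0.53  1.83 -0.    0.78  0.79]
shift mm [-61.8   0.2  -0.5] turn deg [-0.02  0.05 -0.01]
```

apply_moves --pt "-0.012 0 0 0 0 0 1" --pt "-0.028 0 0 0 0 0 1" --pt "-0.044 0 0 0 0 0 1" --pt "-0.056 0 0 0 0 0 1" --pt "-0.061 0 0 0 0 0 1"

```text
time: 7.18
tool_pos: [0.4776, -0.2667, 0.0491]
tool_rot: [-1.571, 0.0, -3.091]
contact_force: [-0.4, -0.1, -1.5]
opening: 0.0214
```

apply_moves --pt "0 0 0 0 0 0 1" --pt "0 -0.003 0 0 0 0 1" --pt "0 -0.006 0 0 0 0 1" --pt "0 -0.008 0 0 0 0 1" --pt "0 -0.01 0 0 0 0 1"

```text
time: 7.8
tool_pos: [0.4765, -0.2667, 0.0593]
tool_rot: [-1.571, -0.0, -3.092]
contact_force: [-1.3, 0.2, -3.4]
opening: 0.0214
```

apply_moves --pt "0 -0.002 0 0 0 0 1" --pt "0 -0.006 0 0 0 0 1" --pt "0 -0.012 0 0 0 0 1" --pt "0 -0.018 0 0 0 0 1" --pt "0 -0.02 0 0 0 0 1"

```text
time: 8.43
tool_pos: [0.4771, -0.267, 0.0799]
tool_rot: [-1.57, 0.001, -3.092]
contact_force: [-0.4, 1.2, -2.8]
opening: 0.0217
```

```bash
python3 go.py 0.4788 -0.2661 0.079 0.05; python3 - <<'E'
from h import *
t=cams.read_camera("top"); s=cams.read_camera("side")
cv2.imwrite("pics/f.png",np.hstack([crop(t,382,155,80,110,5),crop(s,340,120,80,110,5)]))
E
```

```text
t 8.43 tcp [ 0.4771 -0.267   0.0799] rot [-1.5700e+00  8.0000e-04 -3.0915e+00] F [-0.4  1.2 -2.8] op 0.0217 q [-0.65  0.55  1.66 -0.    0.92  0.87]
shift mm [-1.8  0.9 -0.8] turn deg [-0.04  0.   -0.05]
```

View pics/f.png

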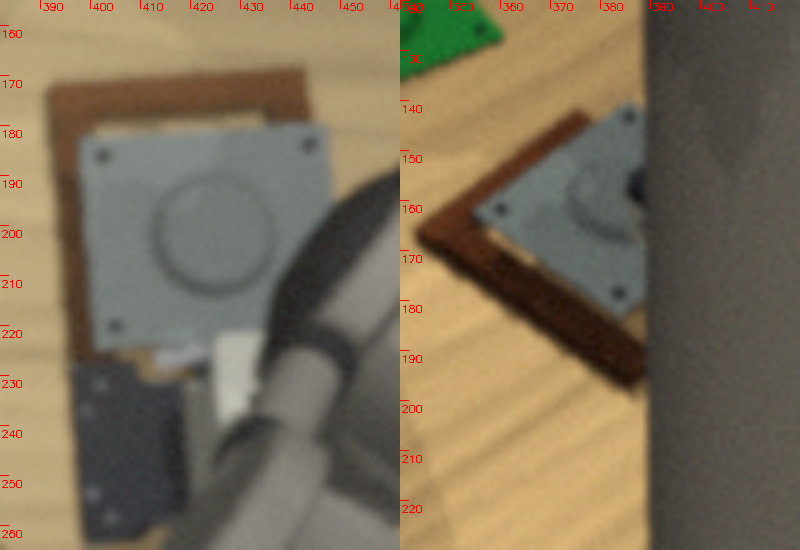

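```bash
python3 -c "
from fit import *
x,r=fit([('top',(50,58,43.7),(398,182.6)),('top',(-50,58,43.7),(401,224.6)),('top',(50,-58,43.7),(447.6,180.2)),('top',(0,0,50.7),(424.6,202))],[.58,-.26,.05]);print(x.round(4),r.round(1).tolist())
p=np.array([.4771,-.267]);d=x[:2]-p;c,s=np.cos(.05),np.sin(.05);print('plate rel TCP (lifter axes)',d@[c,s],d@[-s,c],x[2]-.05)
"
```

```text
[ 0.5825 -0.2612  0.0341] [[-0.2, -0.2], [-0.4, 0.5], [0.2, -0.1], [0.4, -0.1]]
plate rel TCP (lifter axes) 0.1055169622651554 0.0005735538008821886 -0.015873863101458635
```

apply_moves --pt "-0.001 -0.003 -0.004 0 0 0 1" --pt "-0.002 -0.009 -0.012 0 0 0 1" --pt "-0.004 -0.017 -0.024 0 0 0 1" --pt "-0.007 -0.026 -0.04 0 0 0 1" --pt "-0.011 -0.034 -0.06 0 0 0 1"

```text
time: 9.15
tool_pos: [0.4851, -0.205, 0.1141]
tool_rot: [-1.57, 0.001, -3.092]
contact_force: [0.3, -0.1, -3.4]
opening: 0.0215
```

apply_moves --pt "-0.004 -0.004 -0.023 0 -0.1 0 1" --pt "-0.009 -0.005 -0.049 0 -0.3 0 1" --pt "-0.014 -0.005 -0.077 0 -0.6 0 1" --pt "-0.019 -0.005 -0.106 0 -1.0 0 1" --pt "-0.024 -0.005 -0.135 0 -1.4 0 1"

```text
time: 9.78
tool_pos: [0.5019, -0.0682, 0.1187]
tool_rot: [-1.571, 0.0, -3.066]
contact_force: [-0.7, 0.3, -4.4]
opening: 0.0216
```

```bash
python3 go.py 0.5405 0.2205 0.118 0.11
```

```text
t 9.78 tcp [ 0.5019 -0.0682  0.1187] rot [-1.5708e+00  3.0000e-04 -3.0662e+00] F [-0.7  0.3 -4.4] op 0.0216 q [-0.29  0.44  1.74  0.    0.96  1.21]
shift mm [ -60.2    0.7 -284.9] turn deg [-0.   -1.98 -0.02]
```

apply_moves --pt "-0.006 0 -0.029 0 -0.3 0 1" --pt "-0.012 0 -0.058 0 -0.6 0 1" --pt "-0.018 0 -0.087 0 -0.9 0 1" --pt "-0.024 0 -0.115 0 -1.2 0 1" --pt "-0.03 0 -0.142 0 -1.5 0 1"

```text
time: 10.4
tool_pos: [0.5209, 0.0757, 0.1187]
tool_rot: [-1.571, 0.0, -3.04]
contact_force: [0.0, 0.2, -3.6]
opening: 0.022
```

```bash
python3 go.py 0.5405 0.2205 0.118 0.11
```

```text
t 10.4 tcp [0.5209 0.0757 0.1187] rot [-1.5709e+00  2.0000e-04 -3.0400e+00] F [ 0.   0.2 -3.6] op 0.022 q [-0.    0.47  1.68  0.    0.99  1.47]
shift mm [ -34.2    0.7 -142. ] turn deg [ 0.01 -0.48 -0.01]
```

apply_moves --pt "-0.006 0 -0.025 0 -0.1 0 1" --pt "-0.012 0 -0.048 0 -0.2 0 1" --pt "-0.017 0 -0.069 0 -0.3 0 1" --pt "-0.022 0 -0.088 0 -0.4 0 1" --pt "-0.026 0 -0.105 0 -0.5 0 1"

```text
time: 11.02
tool_pos: [0.5365, 0.1821, 0.1184]
tool_rot: [-1.571, 0.0, -3.032]
contact_force: [-0.2, 0.9, -3.5]
opening: 0.0217
```

apply_moves --pt "-0.003 0 -0.014 0 0 0 1" --pt "-0.005 0 -0.024 0 0 0 1" --pt "-0.007 0 -0.031 0 0 0 1" --pt "-0.008 0 -0.035 0 0 0 1" --pt "-0.008 0 -0.036 0 0 0 1"

```text
time: 11.65
tool_pos: [0.5407, 0.2172, 0.1181]
tool_rot: [-1.571, -0.0, -3.032]
contact_force: [0.0, -1.0, -3.5]
opening: 0.0218
```

```bash
python3 go.py 0.5405 0.2205 0.084 0.11; python3 - <<'E'
from h import *
t=cams.read_camera("top"); s=cams.read_camera("side")
cv2.imwrite("pics/g.png",np.hstack([crop(t,168,135,100,100,4),crop(s,155,195,100,100,4)]))
E
```

```text
t 11.65 tcp [0.5407 0.2172 0.1181] rot [-1.5706e+00 -1.0000e-04 -3.0324e+00] F [ 0.  -1.  -3.5] op 0.0218 q [ 0.25  0.56  1.52 -0.    1.06  1.71]
shift mm [-0.1 34.1 -3.3] turn deg [-0.01 -0.05  0.01]
```

View pics/g.png

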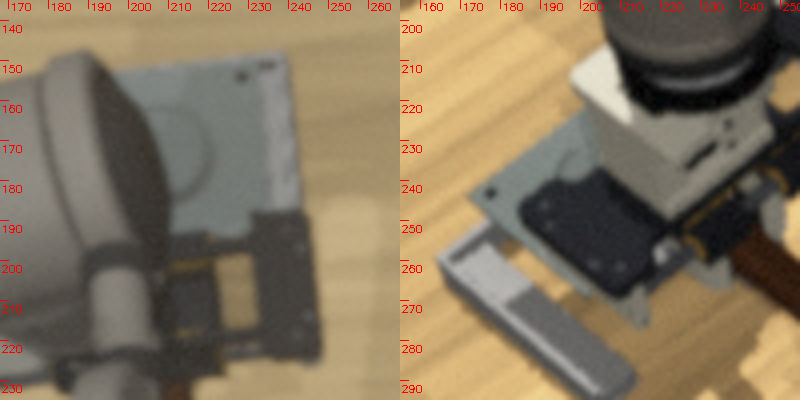

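```bash
python3 -c "
from h import *
th=-3.0324+np.pi; c,s=np.cos(th),np.sin(th); p=np.array([.5407,.2172])+.1055*np.array([c,s])+.0005*np.array([-s,c]); print('pred plate',p,th)
for dy in (0,-.005):
  for th2 in (th,th-.016):
    c,s=np.cos(th2),np.sin(th2)
    f=lambda x,y,z:[p[0]+c*x-s*y,p[1]+s*x+c*y,z]
    print('side ++',proj('side',f(.05,.058,.082)).round(1),'top +-',proj('top',f(.05,-.058,.082)).round(1),'top --',proj('top',f(-.05,-.058,.082)).round(1),'boss',proj('top',f(0,-.03,.089)).round(1))
"
python3 - <<'E'
import cv2
g=cv2.imread("pics/g.png")
E
```

```text
pred plate [0.6455172  0.22919397] 0.10919265358979313
side ++ [[171.2 242.8]] top +- [[232.  149.8]] top -- [[236.5 193.1]] boss [[221.2 172.1]]
side ++ [[171.2 242.4]] top +- [[232.4 150.2]] top -- [[236.2 193.5]] boss [[221.2 172.3]]
side ++ [[171.2 242.8]] top +- [[232.  149.8]] top -- [[236.5 193.1]] boss [[221.2 172.1]]
side ++ [[171.2 242.4]] top +- [[232.4 150.2]] top -- [[236.2 193.5]] boss [[221.2 172.3]]
```

apply_moves --pt "0 0.005 -0.0033 0 0 0 1" --pt "0 0.016 -0.0033 0 0 0 1" --pt "0 0.03 -0.0033 0 0 0 1" --pt "0 0.042 -0.0033 0 0 0 1" --pt "0 0.048 -0.0033 0 0 0 1"

```text
time: 12.38
tool_pos: [0.5398, 0.2203, 0.0688]
tool_rot: [-1.57, -0.002, -3.032]
contact_force: [-0.7, -0.6, -2.9]
opening: 0.0216
```

```bash
python3 go.py 0.5405 0.2205 0.049 0.11
```

```text
t 12.38 tcp [0.5398 0.2203 0.0688] rot [-1.5704e+00 -1.9000e-03 -3.0322e+00] F [-0.7 -0.6 -2.9] op 0.0216 q [ 0.26  0.62  1.56 -0.    0.96  1.72]
shift mm [-0.8 19.8 -0.1] turn deg [-0.02 -0.04  0.11]
```

apply_moves --pt "0 0.003 0 0 0 0 1" --pt "0 0.007 0 0 0 0 1" --pt "0 0.011 0 0 0 0 1" --pt "0 0.015 0 0 0 0 1" --pt "0 0.019 0 0 0 0 1"

```text
time: 13.0
tool_pos: [0.5407, 0.2206, 0.0513]
tool_rot: [-1.571, 0.001, -3.032]
contact_force: [-0.8, -0.7, -1.9]
opening: 0.0217
```

```bash
python3 go.py 0.5405 0.2205 0.049 0.11; python3 - <<'E'
from h import *
s=cams.read_camera("side");t=cams.read_camera("top")
cv2.imwrite("pics/g2.png",np.hstack([crop(t,168,135,100,100,4),crop(s,155,205,100,100,4)]))
E
```

```text
t 13.0 tcp [0.5407 0.2206 0.0513] rot [-1.5708e+00  1.1000e-03 -3.0322e+00] F [-0.8 -0.7 -1.9] op 0.0217 q [ 0.26  0.65  1.58 -0.    0.92  1.72]
shift mm [0.2 2.3 0.1] turn deg [ 0.   -0.04 -0.06]
```

View pics/g2.png

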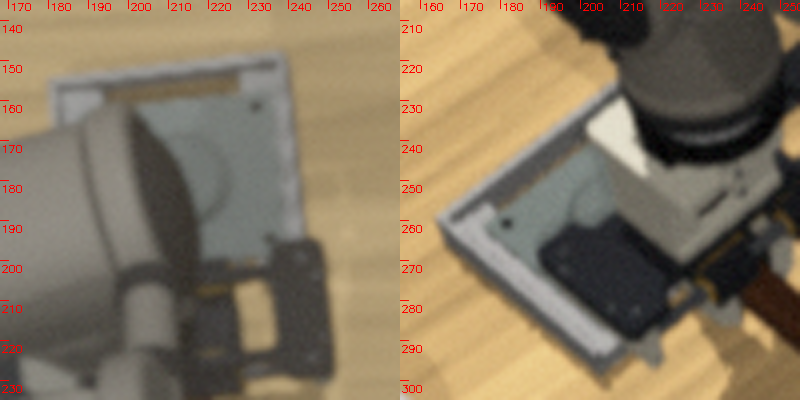

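apply_moves --pt "0.003 0.002 0 0 0 0 1" --pt "0.012 0.002 0 0 0 0 1" --pt "0.026 0.002 0 0 0 0 1" --pt "0.044 0.002 0 0 0 0 1" --pt "0.062 0.002 0 0 0 0 1"

```text
time: 13.72
tool_pos: [0.4776, 0.2136, 0.0494]
tool_rot: [-1.571, -0.0, -3.032]
contact_force: [-0.5, -0.5, -2.1]
opening: 0.0216
```

apply_moves --pt "0.02 0 0 0 0 0 1" --pt "0.042 0 0 0 0 0 1" --pt "0.064 0 0 0 0 0 1" --pt "0.08 0 0 0 0 0 1" --pt "0.088 0 0 0 0 0 1"

```text
time: 14.35
tool_pos: [0.3901, 0.204, 0.0495]
tool_rot: [-1.571, -0.0, -3.032]
contact_force: [-0.2, 0.4, -1.9]
opening: 0.0222
```

```bash
python3 go.py 0.3916 0.2042 0.0435 0.11
```

```text
t 14.35 tcp [0.3901 0.204  0.0495] rot [-1.5707e+00 -1.0000e-04 -3.0319e+00] F [-0.2  0.4 -1.9] op 0.0222 q [ 0.31  0.46  1.98 -0.    0.7   1.77]
shift mm [-1.5  6.   0. ] turn deg [-0.01 -0.02  0.  ]
```

apply_moves --pt "0 0.002 0 0 0 0 1" --pt "0 0.004 0 0 0 0 1" --pt "0 0.005 0 0 0 0 1" --pt "0 0.006 0 0 0 0 1" --pt "0 0.006 0 0 0 0 1"

```text
time: 14.98
tool_pos: [0.3915, 0.2042, 0.0432]
tool_rot: [-1.571, 0.0, -3.032]
contact_force: [-0.2, -0.7, -0.6]
opening: 0.0215
```

```bash
python3 go.py 0.3916 0.2042 0.0432 0.11
```

```text
t 14.97 tcp [0.3915 0.2042 0.0432] rot [-1.5708e+00  5.0000e-04 -3.0323e+00] F [-0.2 -0.7 -0.6] op 0.0215 q [ 0.31  0.47  1.98 -0.    0.69  1.77]
shift mm [-0.1  0.  -0. ] turn deg [-0.   -0.04 -0.03]
```

Force dropped from −1.9 to −0.6 N, so the lifter is on the bench. Opening the gripper now, then retreating upward.

apply_moves --pt "0 0 0 0 0 0 0.4" --pt "0 0 0 0 0 0 0.2" --pt "0 0 0 0 0 0 0" --pt "0 0 0 0 0 0 -0.3" --pt "0 0 0 0 0 0 -0.3"

```text
time: 15.6
tool_pos: [0.3912, 0.2041, 0.0432]
tool_rot: [-1.571, 0.0, -3.032]
contact_force: [-0.3, -0.2, -0.0]
opening: 0.0588
```

apply_moves --pt "0 0 0 0 0 0 -0.3" --pt "0 -0.01 0 0 0 0 -0.3" --pt "0 -0.03 0 0 0 0 -0.3" --pt "0 -0.07 0 0 0 0 -0.3" --pt "0 -0.11 0 0 0 0 -0.3"

```text
time: 16.23
tool_pos: [0.391, 0.2041, 0.1549]
tool_rot: [-1.571, -0.0, -3.032]
contact_force: [0.5, -0.1, 0.0]
opening: 0.06
```

apply_moves --pt "0 -0.03 0.03 0 0 0 -0.3" --pt "0 -0.06 0.08 0 0 0 -0.3" --pt "0 -0.09 0.14 0 0 0 -0.3" --pt "0 -0.1 0.2 0 0 0 -0.3" --pt "0 -0.1 0.26 0 0 0 -0.3"

```text
time: 16.85
tool_pos: [0.4199, -0.056, 0.2552]
tool_rot: [-1.569, 0.004, -3.032]
contact_force: [1.4, 0.3, -0.3]
opening: 0.0596
```

apply_moves --pt "0 0 0.05 0 0 0 -0.3" --pt "0 0 0.1 0 0 0 -0.3" --pt "0 0 0.14 0 0 0 -0.3" --pt "0 0 0.16 0 0 0 -0.3" --pt "0 0 0.16 0 0 0 -0.3"

```text
time: 17.48
tool_pos: [0.4369, -0.2135, 0.2533]
tool_rot: [-1.571, -0.0, -3.034]
contact_force: [0.5, 0.3, 0.0]
opening: 0.0596
```

```bash
python3 go.py; python3 - <<'E'
from h import *
t=cams.read_camera("top"); s=cams.read_camera("side")
cv2.imwrite("pics/i.png",np.hstack([crop(t,168,140,80,120,5),crop(s,158,215,80,120,5)])); cv2.imwrite("pics/it.png",t); cv2.imwrite("pics/is.png",s)
cv2.imwrite("pics/j.png",np.hstack([crop(t,190,220,70,110,5),crop(s,225,250,90,110,5)]))
E
```

```text
t 17.48 tcp [ 0.4369 -0.2135  0.2533] rot [-1.5711e+00 -1.0000e-04 -3.0338e+00] F [0.5 0.3 0. ] op 0.0596 q [-0.61  0.26  1.6   0.    1.28  0.85]
```

View pics/i.png

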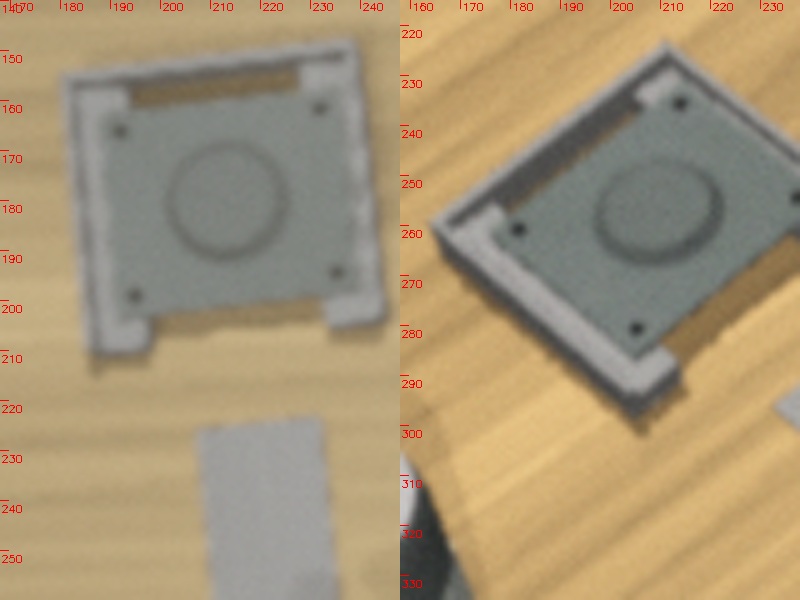

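View pics/j.png

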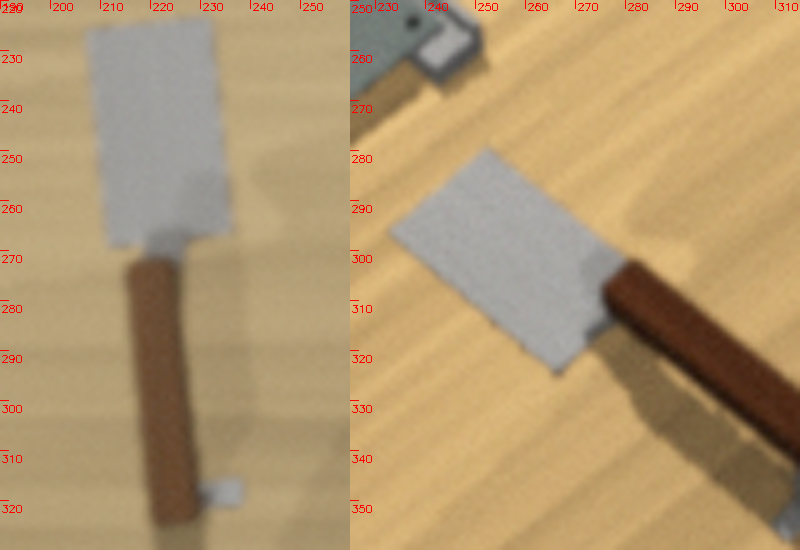

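```bash
python3 -c "
from fit import *
t='top'
P=[((160,30,3),(207.6,226.4)),((160,-30,3),(232.6,223)),((55,30,3),(211.6,269.6)),((55,-30,3),(236.6,266.4)),((-75,11,62),(220.4,325)),((-75,-11,62),(230,324)),((-66,-22,0),(238.6,318.4))]
x,r=fit([(t,)+p for p in P],[.4,.2,.1]);print(x.round(4),r.round(1).tolist())
P=[((50,58,20),(189.6,161.6)),((50,-58,20),(236.4,157.4)),((0,0,27),(213.4,180.4)),((-50,58,20),(192.2,204)),((-50,-58,20),(242,200))]
x,r=fit([(t,)+p for p in P],[.6,.2,.1]);print(x.round(4),r.round(1).tolist())
a,b=cv2.imread('pics/top0.png'),cv2.imread('pics/it.png'); d=cv2.absdiff(a,b).max(2)
for n,(x,y,w,h) in dict(tape=(275,110,60,55),driver=(350,70,35,95),green=(395,85,65,60),tray=(470,150,70,70),block=(478,230,50,62),stand=(385,165,70,17),can=(65,210,75,50),jar=(100,150,50,50),clamp=(85,265,75,100)).items(): print(n,np.percentile(d[y:y+h,x:x+w],98))
"
```

```text
[0.3843 0.2019 0.1104] [[-0.2, -0.6], [-0.2, -0.2], [0.2, -0.1], [0.3, -0.0], [-0.4, 0.8], [-0.1, 0.5], [0.6, -0.4]]
[0.6456 0.2289 0.088 ] [[-0.5, 1.1], [1.0, 0.5], [0.8, -0.3], [-0.1, -0.2], [-1.1, -1.1]]
tape 13.0
driver 12.0
green 12.0
tray 61.0
block 84.0
stand 16.0
can 13.0
jar 13.0
clamp 13.0
```

apply_moves --pt "0 0 -0.04 0 0 0 -0.3" --pt "0 0 -0.09 0 0 0 -0.3" --pt "0 0 -0.14 0 0 0 -0.3" --pt "0 0 -0.18 0 0 0 -0.3" --pt "0 0 -0.19 0 0 0 -0.3"

```text
time: 18.2
tool_pos: [0.4153, -0.0213, 0.2536]
tool_rot: [-1.571, 0.0, -3.027]
contact_force: [-0.7, -0.1, -0.3]
opening: 0.0598
```

```bash
python3 -c "
from h import *
a,b=cv2.imread('pics/top0.png'),cams.read_camera('top')
for n,(x,y,w,h) in dict(tray=(470,150,70,70),block=(478,230,50,62)).items():
  d=cv2.absdiff(a,b).max(2)[y:y+h,x:x+w]; print(n,np.percentile(d,98),(d>40).sum())
o=robot.observe();print(o['time'],o['qvel'].round(3))
"
```

```text
tray 21.0 0
block 20.0 0
18.25 [-0.056  0.018 -0.023 -0.013 -0.005 -0.046]
```

Tray and block are unchanged, so the earlier difference was only the arm's shadow. Handing in.

```bash
python3 -c "
from cell import robot
print(robot.hand_in())"
```

```text
the job is handed in; nothing more can be done
None
```

The plate is on the drying rack, painted face up, and the lifter is back on the bench. I handed the job in at about 18 s of the 70 s allowed.

I gripped the lifter by its handle, slid the blade under the plate, and lifted it off the stand. I carried it level, set it down on both rails between the lips, and drew the blade out by 150 mm. The lifter now stands in front of the rack, the blade tip about 3–4 cm short of it, and the gripper is clear. At no point did I command a move that would bring the robot into contact with the plate.

What the last checks showed:
- **Plate:** about 4 mm sideways from the rack centre and 0.015 rad off its yaw, inside the 8 mm of side clearance. The last pictures show it flat and painted face up.
- **Lifter:** the level-standing model matches the image to within 1 pixel, and the contact force fell to zero on release.
- **Bystanders:** seven of the items and areas I compared were unchanged straight away. The tray and sanding block first showed a difference, apparently the arm's shadow, since it was gone once the arm moved away. The yellow plate was not compared.
- **Disagreement:** the two cameras differ by about 4–6 mm. I relied on the top camera because it matched the gripped blade to about 0.4 pixel.

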